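# Flip the reorder marker of the refilled bin

### The arm

A 6-joint arm with a two-finger parallel gripper is mounted at the origin on the work surface. World frame = base frame: x ahead of the robot, y to its left, z up, the work surface at z = 0. Lengths are in m, angles in rad, forces in N, time in s.
With the tool pointing down it reaches from about 0.25 to 0.725 m from the base axis. Payload 4 kg.
Tool frame: the origin (TCP) lies on the centre line of the jaws, within the pads' length; the fingertips stand 14 mm ahead of it and the grasp point (between the pads) lies 5 mm behind it; z points along the fingers, x is the direction in which the jaws open and shut, and the axes are right-handed (so a half turn about z gives the same grasp; the last joint's range is limited). The gripper opens to 85 mm and grips with 20 to 120 N. Pads are 22 mm wide; open, the fingers measure 114 mm over their backs; the gripper's body (76 mm by 85 mm) begins 54 mm behind the grasp point. The pads swing forward as they close: fully open they stand 13 mm farther back than shut.
Start: joints at [-1.291, 0.241, 0.005, 1.335, 0, 1.571], TCP at [0.138, -0.481, 0.245] pointing down, gripper open.
Joint ranges: [-2.72, 2.72], [-1.05, 1.87], [-1.09, 1.28], [-1.99, 2.15], [-1.42, 1.44], [-3.14, 3.14]. Speed limits (rad/s): [2.79, 2.79, 3.14, 3.14, 3.14, 3.14].

### API

Orientations are given as a unit quaternion [x, y, z, w].
In Python, from workcell import bot gives the robot as it stands.
- The arm moves only by the tool play_rows, never from a script. Its argument "motion" is a list of rows, each an object with "fingers": the closure, from -1 (fully open) to 1 (shut), so that 0 is half open; "translation": the shift along the tool's x, y, z in cm, a list of three; "roll": the turn about the tool's z in degrees. A call has 1 to 20 rows; each row is the pose to reach, as a shift and turn from the pose commanded when the call began, along the tool's axes at that moment; what a row does not reach only later rows make up. A row lasts 1/12 s, in which the tool goes at most 41.7 mm and 7.16 degrees, less where a joint would pass 70% of its speed; a pose out of reach is approached as far as the arm can. A call with a gripper value outside its range is refused whole. The fingers move at their own pace and stop on an object; the grip force is fixed at half the most. Time passes only in rows, so rows that repeat a pose let the fingers close. It gives the time, the measured TCP pose, the force and the opening at its end, in the units of the state.
- bot.get_obs(): the state, without advancing time (a new reading comes with each control period).
- bot.camera(name): name is "scene" or "top" or "wrist"; returns a dict with "pixels" (480x640x3 uint8, red, green, blue), "intrinsics" (3x3 intrinsics, pixels), "world_to_cam" (4x4, takes a point from world to camera coordinates). Camera axes: x right, y down, z forward; pixel columns grow to the right and rows downward; lengths in m; the calibration is good to about 2 mm. The wrist camera is an equidistant fisheye: a pixel r from the principal point sees the ray r / f radians off the axis. A picture is of the moment at which its call begins. There is no depth.
- bot.job_done(): hands the job in, once; it reports no verdict.
The state is a dict: "clock": time; "joint_pos": joint angles; "joint_vel": joint speeds; "tau": joint torques, N m; "eef_pos": TCP position; "tool_rot": TCP orientation; "ft_force": force on the tool from outside, world axes, zero at the start; "ft_torque": the same for the moment, N m; "grip_width": finger opening in m.
Only numpy, scipy, OpenCV 4.12 (cv2) and the standard library are available. Lean on these libraries where they do the work, as an engineer would, in place of code of your own. Each camera call takes 0.05 s, during which the arm holds its last target. There are 200 camera calls.

### The job

The picking bin of heat sinks has just been refilled, but its flip marker still stands raised. With your fingertips, flip that marker forward over its pivot, all the way down until it lies flat against its frame and shows the tick. Do not pinch the marker, do not lift, shove or tip the bins, leave the markers of the empty bin and of the other full bin as they are, and disturb nothing else on the bench.

Things in the scene. Friction and masses are not known exactly. Their poses are not given: they have to be found in the camera images.
- bin_refilled: Loose grey plastic bin of finned heat sinks (filled to 40 mm, fast inside); 0.67 to 1.24 kg. 140 mm long (x), 100 wide (y), 75 high, the front scooped to 40, walls 3. Origin: centre of its underside, on the bench; x to its rear, away from the robot, z up. On its rear wall a frame carries its flip marker, raised: the one to flip. The three bins stand side by side in random order.
- bin_empty: The same kind of bin, frame and marker, but the bin is empty, about 0.45 kg. Its marker stands raised and must stay so.
- bin_full: The same kind of bin, frame and marker, filled to 30 mm with small black 40 mm fans, about 0.8 kg. Its marker is already flipped down and must stay so.
- marker_refilled (a joint): Marker angle (rad). 0: raised, leaning 20 degrees back from vertical; grows as it swings over towards the bin's front; 3.14: flipped, pointing down and 20 degrees forward, flat on the lower frame. Starts at 0 to 0.3. Stops at 0 and 3.14. Its pivot is stiff by friction (0.03 N m, half a newton at the free edge): it stays where it is left and must be pushed all the way.
- marker_empty (a joint): Angle (rad) of the empty bin's marker, same meaning; starts between 0 and 0.25 (raised).
- marker_full (a joint): Angle (rad) of the fan bin's marker, same meaning; starts between 3.05 and 3.14 (flipped down).
- pivot_refilled (a point): Middle of the marker's pivot, 94 mm behind the bin's origin and 141 mm above the bench; axes as the bin's, the pivot along y. The steel frame (74 mm wide) leans 20 degrees back: two rails 9 mm wide, 55 mm apart, run 5 mm behind the raised marker, from the bin's rim to only 17 mm above the pivot, so nothing stands behind the marker's outer 48 mm.
- edge_refilled (a point): Middle of the marker's free edge, 65 mm from the pivot. The marker is a flat white plate, 64 mm wide, 65 mm from pivot to free edge, 4 mm thick. This point turns with it: z from the pivot to the free edge, y along the pivot, x out of the tick face.
- ringface_refilled: The 2 mm half of that marker whose face shows a black ring, towards the robot while raised; origin on the pivot, axes as point edge_refilled.
- tickface_refilled: The 2 mm half of that marker whose face shows a black tick: turned away from the robot while raised, towards it when flipped; origin on the pivot, axes as point edge_refilled.
- screwdriver: Screwdriver, 170 mm long, red handle, lying to the right of the bins; origin midway under it. A bystander: leave it alone.
- flux: White bottle, 32 mm across, 75 mm high, standing between two bins; origin at the centre of its foot. A bystander: leave it alone.
- screwjar: Jar, 36 mm across, 45 mm high, standing between two bins; origin at the centre of its foot. A bystander: leave it alone.
- cleaner: White bottle, 52 mm across, 135 mm high, standing behind the bins; origin at the centre of its foot. A bystander: leave it alone.
- spool: Solder spool, 52 mm across, 34 mm high, standing behind the bins; origin at the centre of its foot. A bystander: leave it alone.
- casefan: Black case fan, 80 mm square, 25 mm high, lying behind the bins; origin at the centre of its underside. A bystander: leave it alone.
- mug: White mug, 80 mm across, 92 mm high, left of the bins; origin at the centre of its foot. A bystander: leave it alone.
There are look-alikes about, which are no part of the job. What is shaped like the bin_full but turquoise is not meant.

How it is judged:
At the end, for the whole second after the job is handed in: The refilled bin's marker is down at rest within 0.14 rad of flat on its frame; the empty bin's marker is still raised (under 0.5 rad), the fan bin's still down (over 2.8 rad); all bins level and, like every bystander, within 30 mm of where they began (value of joint marker_refilled above 3 rad and value of joint marker_empty below 0.5 rad and value of joint marker_full above 2.8 rad and distance of each of bin_refilled, bin_empty, bin_full, screwdriver, flux, screwjar, cleaner, spool, casefan, mug from where it was at the start of the episode below 0.03 m and angle between each of bin_refilled, bin_empty, bin_full's own z axis and vertical below 0.06 rad and linear speed of each of bin_refilled, bin_empty, bin_full below 0.02 m/s and velocity of joint marker_refilled below 0.1 rad/s); the robot touches nothing.
It fails at once if a bin was lifted, shoved more than 30 mm or tipped (height (world z) of any of bin_refilled, bin_empty, bin_full above 0.015 m or distance of any of bin_refilled, bin_empty, bin_full from where it was at the start of the episode above 0.03 m or angle between any of bin_refilled, bin_empty, bin_full's own z axis and vertical above 0.2 rad).
It fails at once if the marker was pinched: the fingers squeezed both its faces at once (over 5 N each) (contact force between the fingers and ringface_refilled above 5 N and contact force between the fingers and tickface_refilled above 5 N).
It fails at once if the marker of the empty bin or of the full bin was moved (value of joint marker_empty above 0.5 rad or value of joint marker_full below 2.8 rad).
It fails at once if a bystander was moved more than 30 mm (distance of any of screwdriver, flux, screwjar, cleaner, spool, casefan, mug from where it was at the start of the episode above 0.03 m).
It also fails if it takes over 38 s, if anything falls off the work surface, if the arm or the gripper's body presses on something with over 40 N, if the wrist force passes 120 N, or if a joint passes its speed limit or range.

## Working session

There is one attempt and no reset: what is moved stays moved. The work goes in short steps, Python scripts to look and compute and a tool call to move; the robot and the scene stay as the last step left them, time stands still between calls to the robot, and variables do not carry over. Pictures are saved under pics/ and viewed, about 8 in all and at most 12, crops included, and the job is handed in when it is done.

Besides the shell and the picture viewer there is one more tool, called after ">>>" as name([rows], argument=value, ...), one row to a line, values as JSON. play_rows: Moves the arm, as the interface text tells. Its arguments: {"type":"object","properties":{"motion":{"type":"array","items":{"type":"object","properties":{"fingers":{"type":"number"},"translation":{"type":"array","items":{"type":"number"}},"roll":{"type":"number"}}}}},"required":["motion"]}

```bash
mkdir -p pics; ls; python3 - <<'E'
from workcell import bot
import cv2,numpy as np,json
o=bot.get_obs();print({k:np.round(v,3).tolist() for k,v in o.items()})
for n in("scene","top"):
    c=bot.camera(n);cv2.imwrite(f"pics/{n}0.png",c["pixels"][:,:,::-1])
    np.savez(f"pics/{n}0.npz",**c)
    print(n,np.round(c["intrinsics"],2).tolist(),np.round(c["world_to_cam"],4).tolist())
E
```

```text
pics
{'clock': 0.0, 'joint_pos': [-1.291, 0.241, 0.004, 1.335, -0.0, 1.571], 'joint_vel': [-0.0, -0.001, -0.0, 0.001, -0.001, 0.0], 'tau': [0.001, -37.232, 25.241, 0.017, 0.0, 0.0], 'eef_pos': [0.138, -0.48, 0.244], 'tool_rot': [0.799, -0.602, -0.001, -0.001], 'ft_force': [0.358, 0.242, 0.148], 'ft_torque': [-0.018, -0.018, 0.029], 'grip_width': 0.086}
scene [[575.14, 0.0, 330.85], [0.0, 575.14, 238.71], [0.0, 0.0, 1.0]] [[0.3259, 0.9453, 0.0108, -0.1709], [0.6791, -0.2261, -0.6983, -0.2221], [-0.6577, 0.2349, -0.7157, 1.7811], [0.0, 0.0, 0.0, 1.0]]
top [[531.87, 0.0, 324.17], [0.0, 531.87, 236.07], [0.0, 0.0, 1.0]] [[0.0181, -0.9998, 0.0123, -0.0123], [-0.9965, -0.019, -0.0811, 0.5104], [0.0814, -0.0108, -0.9966, 1.4329], [0.0, 0.0, 0.0, 1.0]]
```

View pics/scene0.png

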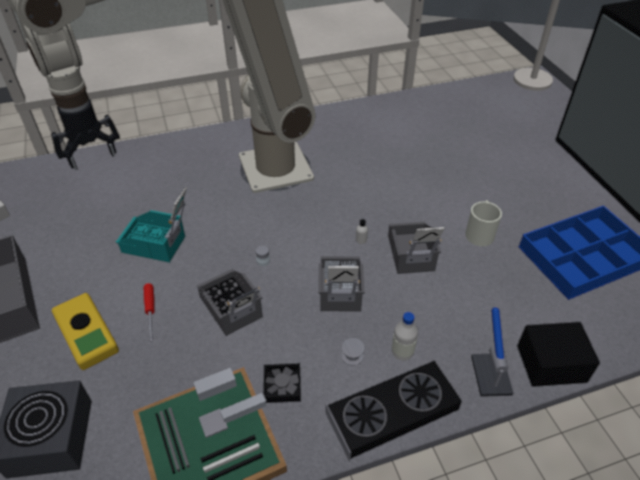

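View pics/top0.png

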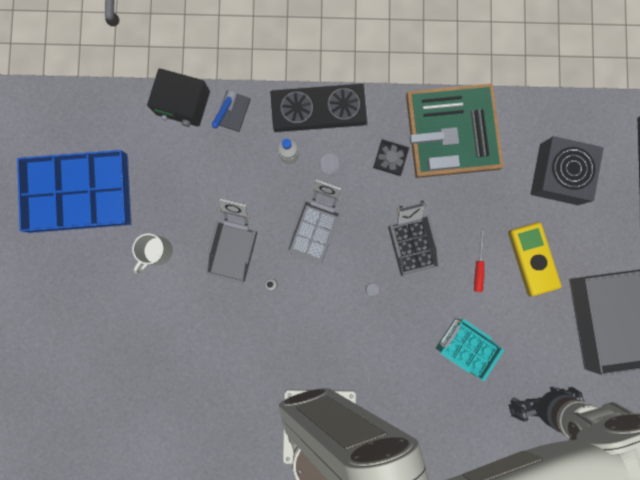

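The scene and top pictures agree. In the top view the look-alikes are:
- the empty bin at (233,250), its ring raised
- the grey bin of finned silver blocks at (315,230), its marker edge at (326,187)
- the fan bin at (413,245), showing a tick
- the turquoise bin at (470,348)

I choose the middle one and check it in a close crop of both views.

```bash
python3 - <<'E'
import cv2,numpy as np
a=cv2.imread("pics/top0.png")[170:270,280:350];b=cv2.imread("pics/scene0.png")[225:325,305:375]
f=lambda i:cv2.resize(i,None,fx=5.6,fy=5.6,interpolation=cv2.INTER_CUBIC)
cv2.imwrite("pics/crop1.png",np.hstack([f(a),f(b)]))
E
```

```text
(no output)
```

View pics/crop1.png

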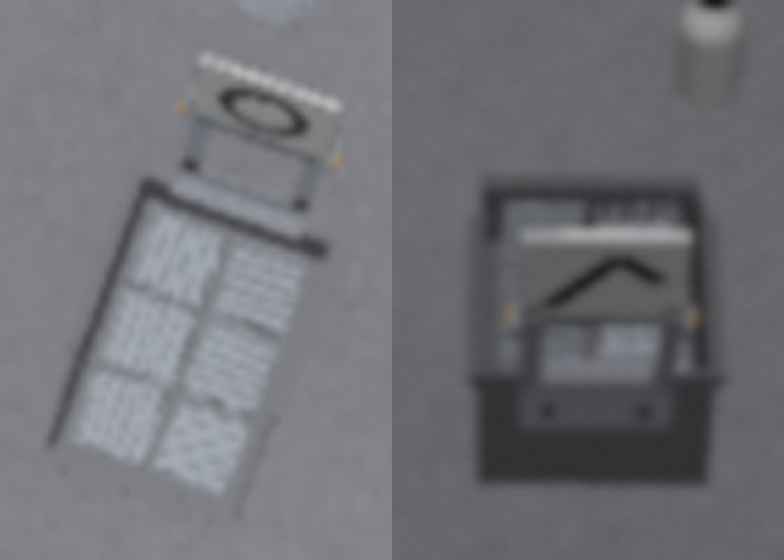

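Confirmed: finned heat sinks, marker raised, ring towards the robot and tick towards the rear camera. In the crop, the top view shows the free edge from (202,57) to (341,105) and the pivot caps at (181,106) and (335,160). Next I fit the bin pose and the marker angle from both views.

```bash
cat > fit.py <<'E'
import numpy as np
from scipy.optimize import least_squares
C={n:np.load(f"pics/{n}0.npz") for n in("scene","top")}
def proj(n,p):
    q=C[n]["world_to_cam"]@np.append(p,1);q=C[n]["intrinsics"]@q[:3];return q[:2]/q[2]
def model(p):
    x,y,w,th=p;R=np.array([[np.cos(w),-np.sin(w),0],[np.sin(w),np.cos(w),0],[0,0,1]])
    W=lambda a:R@np.array(a)+[x,y,0]
    a=np.radians(20)-th
    E=lambda s:W([.094+.065*np.sin(a),s*.032,.141+.065*np.cos(a)])
    P=lambda s:W([.094,s*.037,.141]);B=lambda s:W([.07,s*.05,0]);K=lambda s:W([.07,s*.05,.075])
    return W,E,P,B,K
obs=[]
def cr(n,k,l,r):
    ox,oy=(280,170) if n=="top" else (305-70,225)
    for s,(u,v) in ((1,l),(-1,r)): obs.append((n,k,s,np.array([ox+u/5.6,oy+v/5.6])))
cr("top",1,(202,57),(341,105));cr("top",2,(181,106),(335,160));cr("top",4,(148,187),(322,248))
cr("scene",1,(690,236),(525,236));cr("scene",2,(694,317),(509,317));cr("scene",3,(706,480),(480,480))
f=lambda p:np.concatenate([proj(n,model(p)[k](s))-o for n,k,s,o in obs])
r=least_squares(f,[.5,0.,0.,.1],loss="soft_l1")
if __name__=="__main__":
    print(r.x,np.degrees(r.x[2]));print(np.round(f(r.x).reshape(-1,2),1).tolist())
    W,E,P,B,K=model(r.x);print("pivot",P(0),"edge",E(0),"corners",E(1),E(-1),"capradius",np.linalg.norm(P(0)[:2]),np.linalg.norm(E(0)[:2]))
E
python3 fit.py
```

```text
[ 0.51888266  0.02671009 -0.32835348  0.11808913] -18.8132686856611
[[-0.3, -0.9], [-0.1, -0.5], [-0.3, -0.1], [-0.2, 0.1], [-1.9, -3.6], [2.6, -1.7], [-0.1, -0.4], [-0.7, -0.5], [-0.1, -1.0], [-0.3, -1.1], [0.1, -0.2], [-0.7, -0.3]]
pivot [ 0.60786067 -0.00360349  0.141     ] edge [ 0.62194603 -0.00840218  0.20427381] corners [0.63226555 0.02188821 0.20427381] [ 0.61162651 -0.03869257  0.20427381] capradius 0.6078713526628557 0.6220027822655413
```

The fit residuals are at most 1.1 px, apart from the flanged rim, and the sizes agree. Now I plan the finger path: shut fingers start behind the marker and sweep an arc around the pivot.

```bash
cat > plan.py <<'E'
import numpy as np,sys
from workcell import bot
from fit import model,r
from scipy.spatial.transform import Rotation as Ro
W=model(r.x)[0]; w=r.x[2]
def shifts(pts,o=None):   # pts: bin-frame [x,y,tip z] m -> tool shifts cm (TCP 14 mm above the tips)
    o=o or bot.get_obs();R=Ro.from_quat(o["tool_rot"])
    x=R.as_matrix()[:,0];ang=np.degrees(np.arctan2(x[1],x[0]))
    want=np.degrees(w)+90
    print("tcp",np.round(o["eef_pos"],4),"roll needed",round(-((want-ang+180)%360-180),1))
    for p in pts: print(np.round(p,4),(100*R.inv().apply(W(p)+[0,0,.014]-o["eef_pos"])).round(2))
def arc(h=.011):          # tip centre against the tick face for marker lean a (deg)
    L=[]
    for a in (0,-20,-40,-60,-75,-90,-105,-120,-135,-145,-152,-157,-160):
        t=np.radians(a);d=np.array([np.sin(t),np.cos(t)]);n=np.array([np.cos(t),-np.sin(t)])
        rr=np.interp(-a,[0,60,90],[.040,.050,.050]) if a>=-90 else np.interp(-a,[90,130,160],[.028,.038,.038])
        c=np.array([.094,.141])+rr*d+.002*n
        L.append([c[0]+(h if a>=-90 else -h),0,c[1]])
    return L
E
python3 - <<'E'
from plan import *
shifts([[.15,0,.29],[.15,0,.18]])
E
```

```text
tcp [ 0.1379 -0.48    0.2445] roll needed -145.2
[0.15 0.   0.29] [-29.63 -62.92  -5.89]
[0.15 0.   0.18] [-29.61 -62.92   5.11]
```

>>> play_rows([
  {"translation": [0,0,-6],"roll": -7,"fingers": 1},
  {"translation": [0,0,-6],"roll": -14,"fingers": 1},
  {"translation": [-29.6,-62.9,-6],"roll": -145,"fingers": 1},
  {"translation": [-29.6,-62.9,-6],"roll": -145,"fingers": 1},
  {"translation": [-29.6,-62.9,-6],"roll": -145,"fingers": 1},
  {"translation": [-29.6,-62.9,-6],"roll": -145,"fingers": 1},
  {"translation": [-29.6,-62.9,-6],"roll": -145,"fingers": 1},
  {"translation": [-29.6,-62.9,-6],"roll": -145,"fingers": 1},
  {"translation": [-29.6,-62.9,-6],"roll": -145,"fingers": 1},
  {"translation": [-29.6,-62.9,-6],"roll": -145,"fingers": 1},
  {"translation": [-29.6,-62.9,-6],"roll": -145,"fingers": 1},
  {"translation": [-29.6,-62.9,-6],"roll": -145,"fingers": 1},
  {"translation": [-29.6,-62.9,-6],"roll": -145,"fingers": 1},
  {"translation": [-29.6,-62.9,-6],"roll": -145,"fingers": 1},
  {"translation": [-29.6,-62.9,-6],"roll": -145,"fingers": 1},
  {"translation": [-29.6,-62.9,-6],"roll": -145,"fingers": 1},
  {"translation": [-29.6,-62.9,-6],"roll": -145,"fingers": 1},
  {"translation": [-29.6,-62.9,-6],"roll": -145,"fingers": 1},
  {"translation": [-29.6,-62.9,-6],"roll": -145,"fingers": 1},
  {"translation": [-29.6,-62.9,-6],"roll": -145,"fingers": 1},
])

```text
clock: 1.77
eef_pos: [0.6638, -0.0173, 0.3013]
tool_rot: [0.821, 0.571, -0.001, -0.002]
ft_force: [-2.4, 0.2, -0.9]
grip_width: -0.0
```

```bash
python3 - <<'E'
from plan import *
shifts([[.15,0,.29],[.15,0,.18]])
print(bot.get_obs()["joint_pos"])
E
```

```text
tcp [ 0.6638 -0.0173  0.3013] roll needed -1.5
[0.15 0.   0.29] [-0.51 -0.13 -0.27]
[0.15 0.   0.18] [-0.51 -0.09 10.73]
[-0.0268708   0.59423206  0.68318501  1.66296956  0.00172652  0.32848706]
```

>>> play_rows([
  {"translation": [0,0,3],"roll": -1,"fingers": 1},
  {"translation": [0,0,6],"roll": -1,"fingers": 1},
  {"translation": [0,0,9],"roll": -1,"fingers": 1},
  {"translation": [0,0,11],"roll": -1,"fingers": 1},
  {"translation": [0,0,11],"roll": -1,"fingers": 1},
  {"translation": [0,0,11],"roll": -1,"fingers": 1},
])

```text
clock: 2.27
eef_pos: [0.6597, -0.0223, 0.1936]
tool_rot: [0.819, 0.573, -0.002, -0.001]
ft_force: [-0.2, -0.1, 0.4]
grip_width: -0.0
```

```bash
python3 - <<'E'
from plan import *
import cv2
shifts([[.15,0,.18]]+arc())
o=bot.get_obs();print(o["ft_force"].round(2))
a=bot.camera("top")["pixels"][130:280,260:380,::-1];b=bot.camera("scene")["pixels"][185:335,290:410,::-1]
f=lambda i:cv2.resize(i,None,fx=3.3,fy=3.3,interpolation=cv2.INTER_CUBIC)
cv2.imwrite("pics/b.png",np.hstack([f(a),f(b)]))
E
```

```text
tcp [ 0.6597 -0.0223  0.1936] roll needed -1.2
[0.15 0.   0.18] [ 0.1   0.09 -0.04]
[0.107 0.    0.181] [ 0.01 -4.21 -0.12]
[0.0921 0.     0.1824] [-0.03 -5.71 -0.26]
[0.0765 0.     0.178 ] [-0.06 -7.26  0.19]
[0.0627 0.     0.1677] [-0.09 -8.64  1.22]
[0.0572 0.     0.1559] [-0.1  -9.18  2.41]
[0.055 0.    0.143] [-0.1 -9.4  3.7]
[0.0518 0.     0.1347] [-0.11 -9.71  4.53]
[0.0513 0.     0.125 ] [-0.11 -9.76  5.5 ]
[0.0547 0.     0.1155] [-0.1  -9.41  6.44]
[0.0596 0.     0.111 ] [-0.09 -8.93  6.9 ]
[0.0634 0.     0.1084] [-0.08 -8.54  7.16]
[0.0663 0.     0.1068] [-0.07 -8.25  7.31]
[0.0681 0.     0.106 ] [-0.07 -8.07  7.4 ]
[-0.2  -0.11  0.42]
```

View pics/b.png

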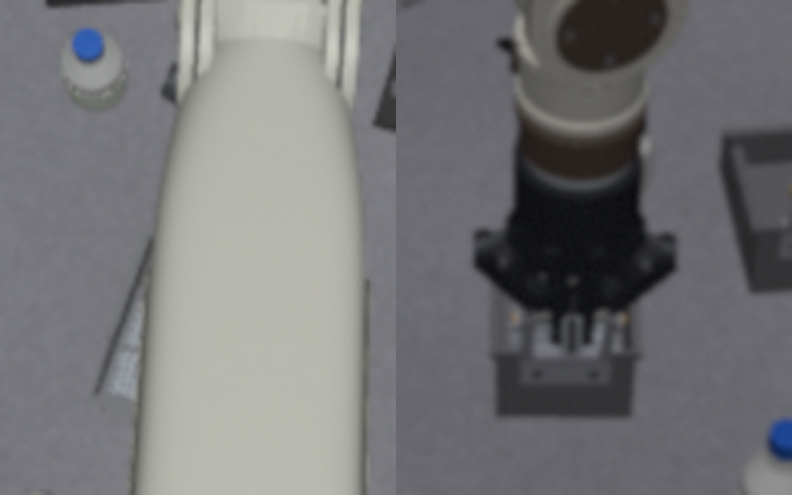

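The picture shows the fingers centred behind the raised marker, with nothing touching. Now I sweep it forward to about horizontal.

>>> play_rows([
  {"translation": [0,-1,0],"roll": -1,"fingers": 1},
  {"translation": [0,-2,0],"roll": -1,"fingers": 1},
  {"translation": [0,-3,0],"roll": -1,"fingers": 1},
  {"translation": [0,-3.6,0],"roll": -1,"fingers": 1},
  {"translation": [0,-4.2,-0.1],"roll": -1,"fingers": 1},
  {"translation": [0,-5,-0.2],"roll": -1,"fingers": 1},
  {"translation": [0,-5.7,-0.2],"roll": -1,"fingers": 1},
  {"translation": [0,-6.5,0],"roll": -1,"fingers": 1},
  {"translation": [0,-7.3,0.2],"roll": -1,"fingers": 1},
  {"translation": [0,-8,0.7],"roll": -1,"fingers": 1},
  {"translation": [-0.1,-8.6,1.2],"roll": -1,"fingers": 1},
  {"translation": [-0.1,-9,1.8],"roll": -1,"fingers": 1},
  {"translation": [-0.1,-9.2,2.4],"roll": -1,"fingers": 1},
  {"translation": [-0.1,-9.3,3.0],"roll": -1,"fingers": 1},
  {"translation": [-0.1,-9.4,3.5],"roll": -1,"fingers": 1},
  {"translation": [-0.1,-9.4,3.5],"roll": -1,"fingers": 1},
])

```text
clock: 3.7
eef_pos: [0.5714, 0.009, 0.1588]
tool_rot: [0.814, 0.58, -0.001, -0.001]
ft_force: [-0.1, 0.4, 0.2]
grip_width: 0.0001
```

```bash
python3 - <<'E'
from plan import *
import cv2
shifts(arc()[5:])
o=bot.get_obs();print(o["ft_force"].round(2))
a=bot.camera("wrist")["pixels"][:,:,::-1];b=bot.camera("scene")["pixels"][185:335,290:410,::-1]
cv2.imwrite("pics/c.png",np.hstack([cv2.resize(a,(480,360)),cv2.resize(b,(288,360),interpolation=cv2.INTER_CUBIC)]))
E
```

```text
tcp [0.5714 0.009  0.1588] roll needed -0.2
[0.055 0.    0.143] [-0.01 -0.05  0.18]
[0.0518 0.     0.1347] [-0.02 -0.36  1.01]
[0.0513 0.     0.125 ] [-0.02 -0.42  1.98]
[0.0547 0.     0.1155] [-0.01 -0.07  2.92]
[0.0596 0.     0.111 ] [-0.01  0.42  3.38]
[0.0634 0.     0.1084] [-0.01  0.8   3.64]
[0.0663 0.     0.1068] [-0.01  1.09  3.8 ]
[0.0681 0.     0.106 ] [-0.01  1.27  3.88]
[-0.1   0.41  0.22]
```

View pics/c.png

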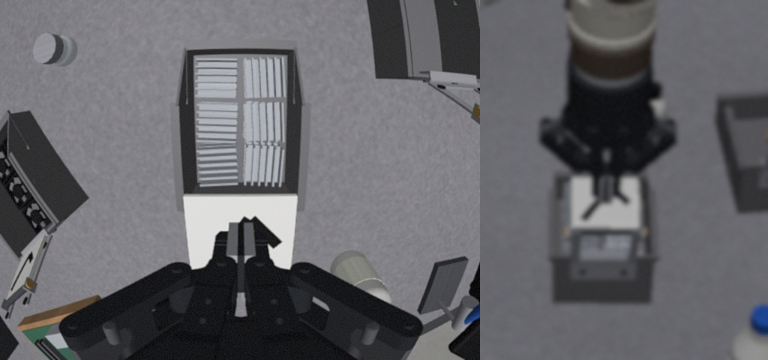

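The marker lies forward, about horizontal, tick face up and fingers on it. The bin hasn't moved. I push on down.

>>> play_rows([
  {"translation": [0,-0.1,0.4],"fingers": 1},
  {"translation": [0,-0.4,1.0],"fingers": 1},
  {"translation": [0,-0.4,1.5],"fingers": 1},
  {"translation": [0,-0.4,2.0],"fingers": 1},
  {"translation": [0,-0.3,2.5],"fingers": 1},
  {"translation": [0,-0.1,2.9],"fingers": 1},
  {"translation": [0,0.2,3.2],"fingers": 1},
  {"translation": [0,0.5,3.4],"fingers": 1},
  {"translation": [0,0.8,3.6],"fingers": 1},
  {"translation": [0,1.1,3.8],"fingers": 1},
  {"translation": [0,1.3,3.9],"fingers": 1},
  {"translation": [0,1.3,3.9],"fingers": 1},
  {"translation": [0,1.3,3.9],"fingers": 1},
])

```text
schema error: expected keys fingers, translation, roll
```

```bash
python3 - <<'E'
from plan import *
import cv2
shifts(arc()[-1:])
o=bot.get_obs();print(o["ft_force"].round(2))
a=bot.camera("wrist")["pixels"][:,:,::-1];b=bot.camera("scene")["pixels"][185:335,290:410,::-1]
cv2.imwrite("pics/d.png",np.hstack([cv2.resize(a,(480,360)),cv2.resize(b,(288,360),interpolation=cv2.INTER_CUBIC)]))
E
```

```text
tcp [0.5722 0.0088 0.1599] roll needed -0.2
[0.0681 0.     0.106 ] [-0.02  1.2   3.99]
[-0.12  0.78  0.29]
```

View pics/d.png

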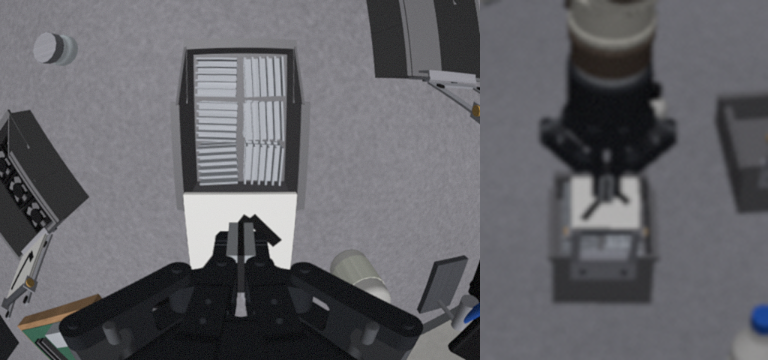

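The call was refused because roll is a required key, so nothing moved and the picture is unchanged. I send it again with roll.

>>> play_rows([
  {"translation": [0,-0.1,0.4],"roll": 0,"fingers": 1},
  {"translation": [0,-0.4,1.0],"roll": 0,"fingers": 1},
  {"translation": [0,-0.4,1.5],"roll": 0,"fingers": 1},
  {"translation": [0,-0.4,2.0],"roll": 0,"fingers": 1},
  {"translation": [0,-0.3,2.5],"roll": 0,"fingers": 1},
  {"translation": [0,-0.1,2.9],"roll": 0,"fingers": 1},
  {"translation": [0,0.2,3.2],"roll": 0,"fingers": 1},
  {"translation": [0,0.5,3.4],"roll": 0,"fingers": 1},
  {"translation": [0,0.8,3.6],"roll": 0,"fingers": 1},
  {"translation": [0,1.1,3.8],"roll": 0,"fingers": 1},
  {"translation": [0,1.3,3.9],"roll": 0,"fingers": 1},
  {"translation": [0,1.3,3.9],"roll": 0,"fingers": 1},
  {"translation": [0,1.3,3.9],"roll": 0,"fingers": 1},
])

```text
clock: 4.98
eef_pos: [0.585, 0.0045, 0.1214]
tool_rot: [0.814, 0.58, 0.0, 0.0]
ft_force: [0.2, 0.5, -0.0]
grip_width: -0.0002
```

```bash
python3 - <<'E'
from plan import *
import cv2
shifts(arc()[-1:])
o=bot.get_obs();print(o["ft_force"].round(2))
a=bot.camera("wrist")["pixels"][:,:,::-1];b=bot.camera("scene")["pixels"][185:335,290:410,::-1]
cv2.imwrite("pics/e.png",np.hstack([cv2.resize(a,(480,360)),cv2.resize(b,(288,360),interpolation=cv2.INTER_CUBIC)]))
E
```

```text
tcp [0.585  0.0045 0.1214] roll needed -0.3
[0.0681 0.     0.106 ] [-0.03 -0.16  0.14]
[ 0.16  0.51 -0.04]
```

View pics/e.png

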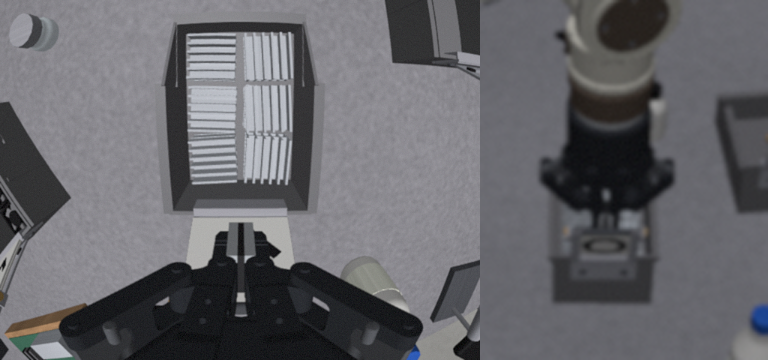

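The marker now hangs down behind the frame opening and the ring shows at the back. There is almost no contact force yet, so I press a little further until the stop is felt.

>>> play_rows([
  {"translation": [0,0.1,0],"roll": 0,"fingers": 1},
  {"translation": [0,0.2,0],"roll": 0,"fingers": 1},
  {"translation": [0,0.3,0],"roll": 0,"fingers": 1},
  {"translation": [0,0.3,0],"roll": 0,"fingers": 1},
  {"translation": [0,0.3,0],"roll": 0,"fingers": 1},
])

```text
clock: 5.5
eef_pos: [0.5866, 0.004, 0.1212]
tool_rot: [0.814, 0.58, -0.001, -0.001]
ft_force: [-4.2, 1.2, 1.9]
grip_width: -0.0001
```

A force of 4.4 N, well above the roughly 1 N of pivot friction, with the advance stalling: that is the stop. I back off forward, rise and inspect.

>>> play_rows([
  {"translation": [0,-1,0],"roll": 0,"fingers": 1},
  {"translation": [0,-2.5,0],"roll": 0,"fingers": 1},
  {"translation": [0,-2.5,-3],"roll": 0,"fingers": 1},
  {"translation": [0,-3,-7],"roll": 0,"fingers": 1},
  {"translation": [0,-6,-11],"roll": 0,"fingers": 1},
  {"translation": [0,-10,-15],"roll": 0,"fingers": 1},
  {"translation": [0,-14,-17],"roll": 0,"fingers": 1},
  {"translation": [0,-18,-17],"roll": 0,"fingers": 1},
  {"translation": [0,-22,-17],"roll": 0,"fingers": 1},
  {"translation": [0,-22,-17],"roll": 0,"fingers": 1},
  {"translation": [0,-22,-17],"roll": 0,"fingers": 1},
])

```text
clock: 6.42
eef_pos: [0.3769, 0.0762, 0.2929]
tool_rot: [0.814, 0.581, 0.001, 0.001]
ft_force: [-0.8, 0.1, -0.3]
grip_width: -0.0
```

```bash
python3 - <<'E'
from workcell import bot
import cv2,numpy as np
C={n:bot.camera(n)for n in("scene","top","wrist")}
for n in C: np.savez(f"pics/{n}1.npz",**C[n])
f=lambda i:cv2.resize(i,(320,400),interpolation=cv2.INTER_CUBIC)
a=C["top"]["pixels"][150:290,270:382];b=C["scene"]["pixels"][205:345,290:402]
cv2.imwrite("pics/f.png",np.hstack([f(a),f(b)])[:,:,::-1])
print(bot.get_obs()["ft_force"])
# shift of things since the start
for n in("scene","top"):
    d=cv2.absdiff(C[n]["pixels"],np.load(f"pics/{n}0.npz")["pixels"]).max(2)
    k,l,s,c=cv2.connectedComponentsWithStats((d>40).astype("uint8"));print(n,[x.tolist() for x in s[1:] if x[4]>15])
E
```

```text
[-0.03279095  0.00696031 -0.29748371]
scene [[25, 0, 37, 28, 867], [285, 0, 93, 108, 5459], [232, 10, 50, 58, 2286], [27, 38, 93, 130, 4561], [328, 56, 7, 5, 27], [248, 71, 49, 37, 403], [316, 81, 55, 84, 2479], [237, 92, 14, 33, 248], [282, 108, 30, 30, 520], [335, 265, 7, 4, 18], [333, 269, 22, 10, 100], [333, 283, 19, 8, 99]]
top [[319, 181, 21, 9, 25], [317, 199, 16, 5, 26], [245, 265, 16, 77, 318], [297, 268, 15, 68, 297], [254, 270, 163, 210, 14891], [239, 275, 16, 72, 316], [305, 279, 12, 23, 96], [509, 387, 73, 46, 1491], [449, 403, 191, 77, 3584], [615, 427, 25, 17, 183], [244, 441, 20, 39, 407], [598, 443, 14, 6, 52], [630, 442, 10, 8, 52], [522, 445, 118, 35, 2156], [617, 453, 7, 6, 24], [358, 454, 60, 26, 948]]
```

View pics/f.png

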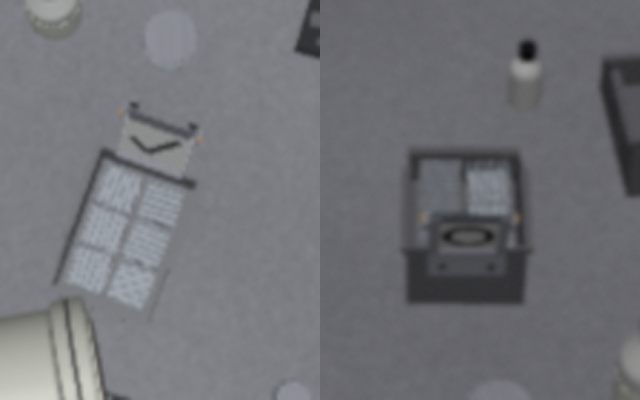

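The tick faces the robot and the ring shows through the frame at the back. Bins and bystanders gave no image differences outside the marker and the arm. I check the angle numerically: in the crop's top view the free-edge corners are at about (119,147) and (186,177).

```bash
python3 - <<'E'
from fit import *
import cv2
for th in(2.8,2.9,3.0,3.07,3.14):
    p=r.x.copy();p[3]=th;E=model(p)[1];print(th,*[proj("top",E(s)).round(1) for s in(1,-1)],*[proj("scene",E(s)).round(1) for s in(1,-1)])
print("meas",270+119/2.857,150+147/2.857,270+186/2.857,150+177/2.857)
a=np.load("pics/top1.npz")["pixels"][175:225,295:355]
W=np.load("pics/wrist1.npz")["pixels"][:,:,::-1]
W=cv2.resize(W,(533,400))
cv2.imwrite("pics/g.png",np.hstack([W[:, :],cv2.resize(a,(267,222),interpolation=cv2.INTER_CUBIC)[:,:,::-1].copy() if 0 else cv2.copyMakeBorder(cv2.resize(a,(264,220),interpolation=cv2.INTER_CUBIC)[:,:,::-1],0,180,0,0,0)]))
E
```

```text
2.8 [308.6 207.4] [331.6 215.8] [355.  280.9] [327.7 280.8]
2.9 [309.3 205.8] [332.3 214.1] [355.1 283.7] [327.7 283.5]
3.0 [310. 204.] [333.  212.2] [355.1 286.4] [327.7 286.3]
3.07 [310.6 202.7] [333.5 210.9] [355.1 288.3] [327.6 288.2]
3.14 [311.1 201.3] [334.  209.5] [355.1 290.2] [327.6 290.1]
meas 311.6520826041302 201.45257262863143 335.10325516275816 211.95309765488275
```

View pics/g.png

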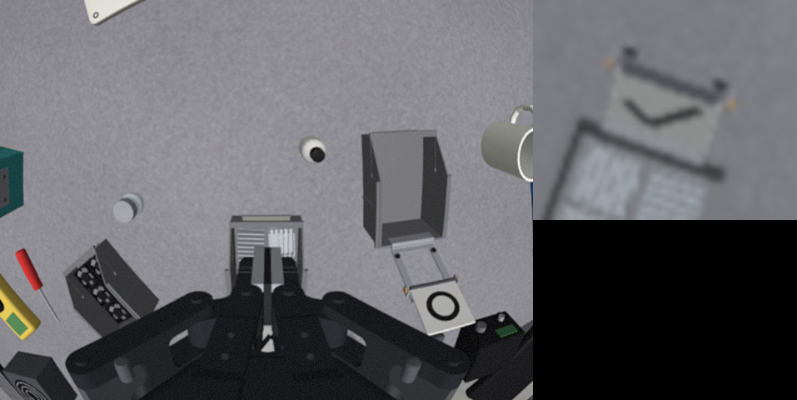

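The enlarged crop puts the free edge at rows 201.6 and 208.4, mean 205.0. The model gives 205.4 for 3.14 rad and 208.1 for 3.0 rad, so the marker is flat. The empty bin still shows a raised ring and the arm is clear, so I hand in.

```bash
python3 -c "
from workcell import bot
print(bot.job_done())"
```

```text
the job is handed in; nothing more can be done
None
```

The refilled bin's marker is flipped down and shows the tick, and I handed the job in. The arm's clock read about 6.5 s of the 38 s allowed. I pushed with shut fingertips from behind, over the pivot, then down onto the frame until the stop pushed back with about 4.5 N, well above the pivot's friction.

**Marker angle:** in the top view the free edge sits at about row 205.0. My fitted model gives 205.4 for fully flat and 208.1 for 3.0 rad. A coarser reading of the right-hand corner suggested slightly less than flat (about 3.0 rad), but the closer crop and the felt stop both point to flat.

**Everything else:** comparing the scene and top views before and after showed changes only at this marker and the arm. The wrist view shows the empty bin's marker still raised. The fan bin's marker showed no change in those views, but I didn't measure either marker's angle. The gripper was clear of everything at hand-in.

One move call was refused because I left out the roll value; nothing moved, and I sent it again with roll included.

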